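# Lock the sheet mould

### The job

Lock the mould: with the fingertips, gently press the square-headed locking plunger on its rim straight down until it is fully home, then draw the hand clear. Do not touch the three round-headed vent pins, which must stay standing, and leave the press plate in the mould and the jar, scraper and weight on the bench where they are; nothing is to be picked up.

Things in the scene. Friction and masses are not known exactly. Their poses are not given: they have to be found in the camera images.
- lock_top (a point): centre of the top face of the locking plunger: a bare metal plunger with a SQUARE head (36 x 36 mm, 12 mm thick, almost twice as wide as the vent pins' heads) on a 12 mm stem, in the middle of any one of the four sides of the mould frame. Its top starts 64 to 70 mm above the bench and is 52 mm above it when fully home. The point's axes are the mould's.
- lock (a joint): how far the locking plunger is pressed down, in m: 0 is fully up, 0.018 fully home (a hard stop). It slides straight down against a steady friction of about 5 N, with no spring, and stays where it is left. It starts between 0 and 0.006.
- vent0_top (a point): bare metal vent pin with a small ROUND head (20 mm across, 12 mm thick) on a 12 mm stem, in the middle of one side of the mould frame. The point is the centre of the head's top face, 70 mm above the bench. It slides down under about 3 N and does not come back: leave it standing.
- vent1_top (a point): bare metal vent pin with a small ROUND head (20 mm across, 12 mm thick) on a 12 mm stem, in the middle of one side of the mould frame. The point is the centre of the head's top face, 70 mm above the bench. It slides down under about 3 N and does not come back: leave it standing.
- vent2_top (a point): bare metal vent pin with a small ROUND head (20 mm across, 12 mm thick) on a 12 mm stem, in the middle of one side of the mould frame. The point is the centre of the head's top face, 70 mm above the bench. It slides down under about 3 N and does not come back: leave it standing.
- vent0 (a joint): how far this vent pin is pressed down, in m: 0 is standing up (as it starts), 0.018 is the most it can go.
- vent1 (a joint): how far this vent pin is pressed down, in m: 0 is standing up (as it starts), 0.018 is the most it can go.
- vent2 (a joint): how far this vent pin is pressed down, in m: 0 is standing up (as it starts), 0.018 is the most it can go.
- mould: flat rectangular mould of dark steel, fixed to the bench, 240 (x) x 210 (y) x 36 mm high, with a 180 x 150 mm pocket and a rim 30 mm wide; origin at the centre of its underside, on the bench; z up. The four plungers stand on the middle of its sides, 105 mm from its centre along x and 90 mm along y; which stands where changes.
- press_plate: loose grey plate 174 x 144 x 24 mm (0.9 kg) lying in the mould's pocket, with a black lifting knob (30 mm across) in its middle whose top is 63 mm above the bench; origin at the centre of its underside, 12 mm above the bench. Leave it.
- jar: closed jar, 66 mm across and 85 mm high, standing on the bench to the left; origin at the centre of its underside. Leave it.
- scraper: flat scraper about 0.28 m long with a wooden handle, lying on the bench to the right; origin on its underside. Leave it.
- weight: brass weight, 52 mm across and 76 mm high with a knob on top, standing on the bench to the left, beyond the jar; origin at the centre of its underside. Leave it.
Mind the look-alikes: they are no part of the job. What is shaped like the press_plate but purple is not meant.

How it is judged:
By the outcome, as a careful person would: the job done as asked, in the order asked, and still so for the second after the job is handed in, with the robot touching nothing.
It also fails if it takes over 32 s, if anything falls off the work surface, if the arm or the gripper's body presses on something with over 40 N, if the wrist force passes 120 N, or if a joint passes its speed limit or range.

### The arm

A 6-joint arm with a two-finger parallel gripper is mounted at the origin on the work surface. World frame = base frame: x ahead of the robot, y to its left, z up, the work surface at z = 0. Lengths are in m, angles in degrees, forces in N, time in s.
With the tool pointing down it reaches from about 0.375 to 0.975 m from the base axis. Payload 3.8 kg.
Tool frame: the origin (TCP) lies midway between the tips of the shut fingers; the grasp point (between the pads) lies 19 mm behind it; z points along the fingers, y is the line along which they close (so a half turn about z gives the same grasp; the last joint's range is limited). The gripper opens to 85 mm and grips with 20 to 120 N. Pads are 22 mm wide; open, the fingers measure 114 mm over their backs; the gripper's body (76 mm by 85 mm) begins 54 mm behind the grasp point. The pads swing forward as they close: fully open they stand 13 mm farther back than shut.
Start: joints at [-77.172, 15.12, 91.902, -0, 72.978, -2.114], TCP at [0.174, -0.652, 0.231] pointing down, gripper open.
Joint ranges: [-150.88, 150.88], [-54.13, 125.18], [17.81, 147.31], [-75.09, 255.09], [0, 152.58], [-146.25, 146.25]. Speed limits (degrees/s): [147.25, 147.25, 180, 180, 180, 180].

### API

Orientations are given as a 3x3 rotation matrix whose columns are the frame's x, y, z axes.
In Python, from workcell import ctrl, fingers, kinematics, capture, trace, mark_of gives the robot as it stands. Calls block until the motion is done:
- ctrl.movep(position, orientation): joint-space move of the TCP to a pose.
- ctrl.move_linear(position, rotation=None, v=0.15, max_force=None): straight line of the TCP; rotation=None keeps the orientation; v is the mean speed in m/s. With max_force (N) it stops when the force on the tool has changed by that much, and returns True; else False.
- ctrl.movej(angles): joint-space move.
- fingers.move_gripper(opening, f_grip=None): finger opening in m; f_grip is the grip in N (None keeps the last); returns when the fingers have stopped.
- ctrl.pause(seconds).
- kinematics.inverse_kinematics(position, orientation): joint angles nearest the present ones, or None.
- ctrl.state(): the state.
- capture(name): name is "scene" or "top" or "wrist"; returns a dict with "image" (420x560x3 uint8, blue, green, red), "K" (3x3 intrinsics, pixels), "extrinsics" (4x4, takes a point from camera to world coordinates); the wrist camera has in their place "mount" (4x4, takes a point from camera to tool coordinates, whose origin is the TCP and whose axes are the flange's). Camera axes: x right, y up, looking along -z (the intrinsics and any distortion apply to the point x, -y, -z); pixel columns grow to the right and rows downward; lengths in m; the calibration is good to about 2 mm. A picture is of the moment at which its call begins: read the wrist's pose just before it. There is no depth.
A pose or a line that the arm cannot do raises ctrl.Unreachable and nothing moves.
- ctrl.sign_off(): hands the job in; it is judged then, once.
Trained networks look in the newest picture that a camera, given by its name, has taken for a name from the list of things; names that differ only in an ending like _2 or _b are one class to them, and where a whole thing is asked for, a point or a joint stands for the part that bears it (a point fixed in the world has none). Each returns a list of dicts, best first, with "confidence" (0 to 1); they miss things now and then, are a little off and sometimes report something else, mostly with a low value. They report only what shows in the picture. A call takes as long as a camera call. They do not tell look-alikes from the thing itself.
- trace(target, camera): "mask" (420x560 bool, what is visible of it) and "location" ([row, column] in pixels, amid what is visible of it).
- mark_of(target, camera): "location" ([row, column] in pixels: a listed point, or the origin of a listed thing).
The state is a dict: "clock": time; "q": joint angles; "joint_velocities": joint speeds; "tau": joint torques, N m; "eef_pos": TCP position; "tcp_rot": TCP orientation; "contact_force": force on the tool from outside, world axes, zero at the start; "wrist_torque": the same for the moment, N m; "gripper_width": finger opening in m; "finger_force": force on a finger pad.
Only numpy, scipy, OpenCV 4.12 (cv2) and the standard library are available. Lean on these libraries where they do the work, as an engineer would, in place of code of your own. Each camera call takes 0.05 s, during which the arm holds its last target. There are 200 camera calls.

## Working session

There is one attempt and no reset: what is moved stays moved. The work goes in short steps, each a Python script; the robot and the scene stay as the last script left them, time stands still between calls to the robot, and variables do not carry over. Pictures are saved under pics/ and viewed, at most 10 in all, crops included, and the job is handed in when it is done.

```bash
mkdir -p pics; ls
cat > h.py <<'E'
import numpy as np, cv2
from workcell import ctrl, fingers, kinematics, capture, trace, mark_of
def ray(c, rc, E=None):
    E = c["extrinsics"] if E is None else E
    K=c["K"]; x=(rc[1]-K[0,2])/K[0,0]; y=(rc[0]-K[1,2])/K[1,1]
    return E[:3,3], E[:3,:3]@np.array([x,-y,-1.])
def at_z(c, rc, z, E=None):
    o,d=ray(c,rc,E); return o+d*(z-o[2])/d[2]
E
python3 - <<'E'
from h import *
for n in ("top","scene"):
    c=capture(n); cv2.imwrite(f"pics/{n}0.png",c["image"])
    print(n,[k for k in c])
    for t,z in (("lock_top",.067),("vent0_top",.07),("vent1_top",.07),("vent2_top",.07),("mould",0),("press_plate",.012),("jar",0),("weight",0)):
        for m in mark_of(t,n)[:4]: print(t,np.round(m["confidence"],2),np.round(m["location"]),at_z(c,m["location"],z).round(4))
print(ctrl.state()["clock"])
E
```

```text
pics
top ['image', 'K', 'extrinsics']
lock_top 0.71 [216. 303.] [ 0.5565 -0.0603  0.067 ]
vent0_top 0.6 [208. 235.] [0.5818 0.1105 0.07  ]
vent0_top 0.48 [170. 273.] [0.6764 0.0117 0.07  ]
vent1_top 0.48 [170. 275.] [0.677  0.0076 0.07  ]
vent2_top 0.55 [255. 267.] [0.4606 0.0314 0.07  ]
press_plate 0.96 [321. 196.] [0.3007 0.2188 0.012 ]
press_plate 0.79 [120. 347.] [ 0.8301 -0.1935  0.012 ]
press_plate 0.72 [303. 365.] [ 0.3351 -0.2148  0.012 ]
press_plate 0.56 [215. 271.] [0.5691 0.0222 0.012 ]
jar 0.98 [253. 145.] [0.4773 0.3588 0.    ]
weight 0.97 [204. 156.] [0.6093 0.3347 0.    ]
scene ['image', 'K', 'extrinsics']
lock_top 0.7 [198. 264.] [ 0.5573 -0.0781  0.067 ]
lock_top 0.36 [237. 302.] [0.5846 0.1057 0.067 ]
vent0_top 0.6 [238. 301.] [0.5911 0.1085 0.07  ]
vent0_top 0.2 [167. 198.] [ 0.6104 -0.3269  0.07  ]
vent1_top 0.52 [232. 243.] [0.6789 0.0086 0.07  ]
vent2_top 0.64 [303. 414.] [0.554  0.3829 0.07  ]
vent2_top 0.42 [205. 318.] [0.4731 0.0364 0.07  ]
mould 0.65 [242. 282.] [0.5804 0.0245 0.    ]
mould 0.41 [234. 281.] [0.5629 0.0007 0.    ]
press_plate 0.95 [353. 260.] [0.8141 0.2592 0.012 ]
press_plate 0.66 [237. 283.] [0.5755 0.0225 0.012 ]
press_plate 0.62 [238. 149.] [ 0.8338 -0.1812  0.012 ]
jar 0.77 [302. 415.] [0.4878 0.3497 0.    ]
weight 0.55 [327. 371.] [0.6071 0.3362 0.    ]
0.9
```

View pics/top0.png

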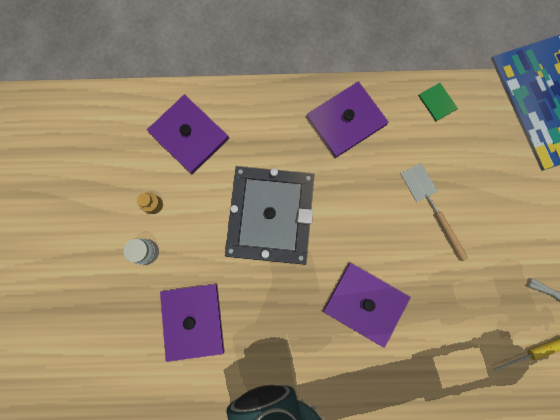

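View pics/scene0.png

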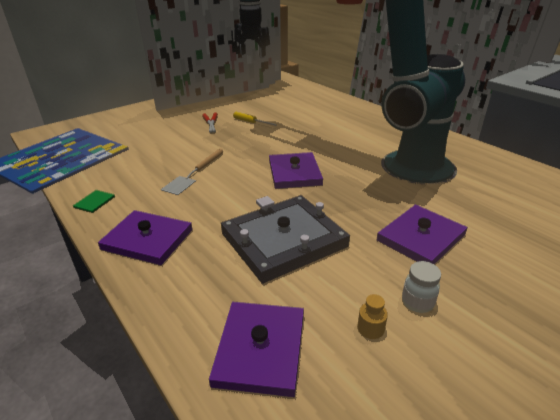

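The square head is at about (row 216, col 305) in the top view, on the mould's right (-y) side. The three round pins are at (172, 274), (209, 235) and (254, 265). I'll look from close by with the wrist camera.

Run:
```python
from h import *
fingers.move_gripper(0.0,30)
s=ctrl.state(); R0=s["tcp_rot"]; print(R0.round(2))
ctrl.movep(np.array([0.557,-0.066,0.22]),R0)
def look(n):
    s=ctrl.state(); c=capture("wrist"); T=np.eye(4); T[:3,:3]=s["tcp_rot"]; T[:3,3]=s["eef_pos"]
    E=T@c["mount"]; cv2.imwrite(f"pics/{n}.png",c["image"]); 
    print(c["mount"].round(3),s["eef_pos"].round(4),s["clock"])
    for t,z in (("lock_top",.067),("vent0_top",.07),("vent1_top",.07),("vent2_top",.07)):
        for m in mark_of(t,"wrist")[:4]: print(t,np.round(m["confidence"],2),np.round(m["location"]),at_z(c,m["location"],z,E).round(4))
    for m in trace("lock_top","wrist")[:2]: print("tr",m["confidence"],m["location"],at_z(c,m["location"],.067,E).round(4),m["mask"].sum())
look("w1")
print(ctrl.state()["contact_force"])
```

```text
[[ 0.97  0.26  0.  ]
 [ 0.26 -0.97  0.  ]
 [ 0.   -0.   -1.  ]]
[[ 0.     0.947  0.32   0.083]
 [ 1.    -0.     0.001  0.001]
 [ 0.001  0.32  -0.947 -0.141]
 [ 0.     0.     0.     1.   ]] [ 0.557  -0.0668  0.22  ] 4.15
lock_top 0.85 [186. 273.] [ 0.5581 -0.0639  0.067 ]
vent0_top 0.72 [100.  52.] [0.5809 0.1115 0.07  ]
vent1_top 0.87 [  6. 212.] [0.6729 0.0094 0.07  ]
vent2_top 0.77 [264. 132.] [0.4614 0.0353 0.07  ]
tr 0.85 [182.4, 271.8] [ 0.561  -0.0622  0.067 ] 1912
[-0.61625756 -0.57165259  0.9814947 ]
```

View pics/w1.png

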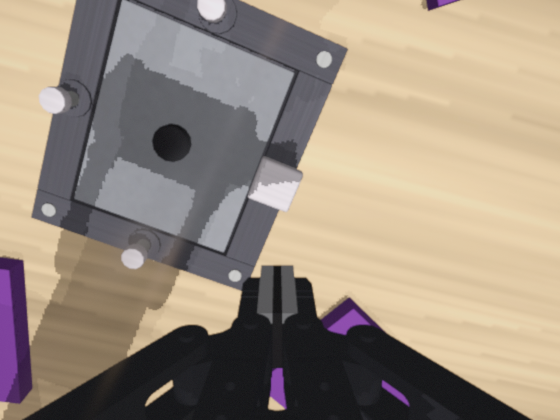

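The wrist view confirms the square head at (row 186, col 274), standing clear of the round pins at (8, 212), (99, 55) and (258, 133). I'll press it now.

Run:
```python
from h import *
P=np.array([0.5573,-0.0648])
ctrl.move_linear([*P,0.08])
for k in range(2):
    r=ctrl.move_linear([*P,0.047],v=0.015,max_force=14)
    s=ctrl.state(); print(r,s["eef_pos"].round(4),s["contact_force"].round(1),s["clock"])
    if s["eef_pos"][2]<0.0535: break
```

```text
True [ 0.5573 -0.0648  0.052 ] [-1.  -0.3  4.6] 7.2167
```

Run:
```python
from h import *
P=np.array([0.5573,-0.0648])
r=ctrl.move_linear([*P,0.046],v=0.008,max_force=18)
s=ctrl.state(); print(r,s["eef_pos"].round(4),s["contact_force"].round(1),s["clock"])
ctrl.move_linear([*P,0.10],v=0.08)
ctrl.move_linear([0.54,-0.09,0.22])
s=ctrl.state(); c=capture("wrist"); cv2.imwrite("pics/w2.png",c["image"])
T=np.eye(4); T[:3,:3]=s["tcp_rot"]; T[:3,3]=s["eef_pos"]; E=T@c["mount"]
for t,z in (("lock_top",.052),("vent0_top",.07),("vent1_top",.07),("vent2_top",.07)):
    for m in mark_of(t,"wrist")[:2]: print(t,np.round(m["confidence"],2),np.round(m["location"]),at_z(c,m["location"],z,E).round(4))
print(s["clock"],s["contact_force"].round(1))
```

```text
True [ 0.5573 -0.0648  0.052 ] [-0.9 -0.9  5.2] 7.6167
lock_top 0.58 [153. 250.] [ 0.5586 -0.0618  0.052 ]
vent0_top 0.79 [67. 21.] [0.5802 0.1119 0.07  ]
vent2_top 0.56 [238. 106.] [0.4616 0.0367 0.07  ]
9.3417 [-0.7  1.  -0.9]
```

View pics/w2.png

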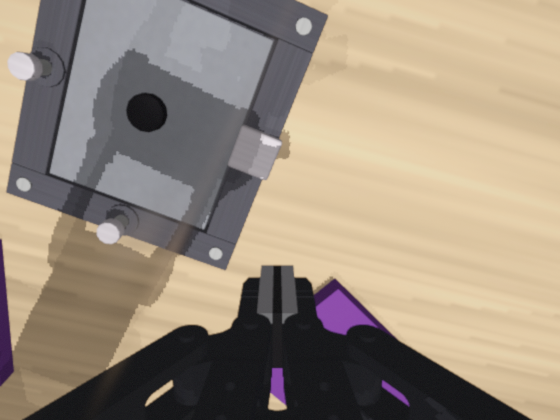

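The square head (row 152, col 254) now sits low on the rim, and the round pins in view, at (66, 25) and (231, 110), are still standing. A second press with an 18 N limit stopped at the same 52.0 mm, so the plunger is on its hard stop.

```bash
python3 -c "
from h import *
ctrl.pause(0.3); print(ctrl.sign_off())"
```

```text
the job is handed in; nothing more can be done
None
```

The locking plunger is pressed fully home (top at 52 mm, and a second press did not move it), the hand is clear, nothing else was touched, and the job was handed in at about 10 s on the robot's clock.

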